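# Fit the key to the feed valve and open it

### The arm

A 7-joint arm with a two-finger parallel gripper is mounted at the origin on the work surface. World frame = base frame: x ahead of the robot, y to its left, z up, the work surface at z = 0. Lengths are in m, angles in degrees, forces in N, time in s.
With the tool pointing down it reaches from about 0.4 to 0.85 m from the base axis. Payload 10.4 kg.
Tool frame: the origin (TCP) lies at the very end of the fingers, on their centre line; the grasp point (between the pads) lies manip.tcp_to_grasp behind it (manip.tcp_to_grasp is the distance from the TCP to the grasp point, in m); y points along the fingers, x is the direction in which the jaws open and shut, and the axes are right-handed (so a half turn about y gives the same grasp; the last joint's range is limited). The gripper opens to 85 mm and grips with 20 to 120 N. Pads are 22 mm wide; open, the fingers measure 114 mm over their backs; the gripper's body (76 mm by 85 mm) begins 54 mm behind the grasp point. The pads swing forward as they close: fully open they stand 13 mm farther back than shut.
Start: joints at [70.898, 19.034, -3.707, 83.658, 1.238, 77.344, -5.071], TCP at [0.191, -0.595, 0.231] pointing down, gripper open.
Joint ranges: [-148.97, 148.97], [-28.65, 121.19], [-84.17, 76.75], [9.2, 138.47], [-72.65, 252.65], [3.7, 117.97], [-149.18, 149.18]. Speed limits (degrees/s): [127.2, 127.2, 159.86, 159.86, 180, 180, 180].

### API

Orientations are given as [roll, pitch, yaw] about the fixed x, y, z axes, in that order (R = Rz(yaw) Ry(pitch) Rx(roll)).
In Python, from cell import manip, vision, recognise gives the robot as it stands.
- The arm moves only by the shell command python3 -m crank 'ROWS' [FORCE]. ROWS is JSON, a list of rows, each an object of numbers: "gripper": the closure, from 0 (fully open) to 1 (shut); "dx", "dy", "dz": the shift along the tool's x, y, z in mm; "twist": the turn about the tool's y in rad. In form: [{"gripper": .., "dx": .., "dy": .., "dz": .., "twist": ..}, ...]. A call has 1 to 12 rows; each row shifts and turns the commanded pose from where the row before left it, along the tool's axes as they then stand; what a row does not reach is not made up. A row lasts 1/12 s, in which the tool goes at most 41.7 mm and 7.16 degrees, less where a joint would pass 70% of its speed; a pose out of reach is approached as far as the arm can. A call with a gripper value outside its range is refused whole. The fingers move at their own pace and stop on an object; FORCE is the grip in N (left out, the last holds). Time passes only in rows, so rows that do not move let the fingers close. It gives the time, the measured TCP pose, the force and the opening at its end, in the units of the state.
- manip.observe(): the state, without advancing time (a new reading comes with each control period).
- vision.snapshot(name): name is "scene" or "top" or "wrist"; returns (picture, depth): 480x640x3 uint8, red, green, blue; 480x640 float32, m along the optical axis (not along the pixel's ray), 0 where there is no reading.
- vision.camera_model(name): a dict with "fx", "fy", "cx", "cy" (pixels), "rvec" (rotation vector, rad) and "tvec" (3), from world to camera coordinates, as OpenCV has them; the wrist camera has in their place "T_tool_cam" (4x4, takes a point from camera to tool coordinates, whose origin is the TCP and whose axes are the tool frame's). Camera axes: x right, y down, z forward; pixel columns grow to the right and rows downward; lengths in m; the calibration is good to about 2 mm. The wrist camera is an equidistant fisheye: a pixel r from the principal point sees the ray r / f radians off the axis. A picture is of the moment at which its call begins: read the wrist's pose just before it. camera_model takes no time and is no camera call.
- manip.hand_in(): hands the job in, once; it reports no verdict.
Trained networks look in the newest picture that a camera, given by its name, has taken for a name from the list of things; names that differ only in an ending like _2 or _b are one class to them, and where a whole thing is asked for, a point or a joint stands for the part that bears it (a point fixed in the world has none). Each returns a list of dicts, best first, with "score" (0 to 1); they miss things now and then, are a little off and sometimes report something else, mostly with a low value. They report only what shows in the picture. A call takes as long as a camera call.
- recognise(camera, name): "box" ([left, top, right, bottom] in pixels, round what is visible of it).
The state is a dict: "time": time; "joints": joint angles; "joint_vel": joint speeds; "joint_torque": joint torques, N m; "position": TCP position; "ee_rot": TCP orientation; "ft_force": force on the tool from outside, world axes, zero at the start; "ft_torque": the same for the moment, N m; "grip_width": opening from 0.0 (shut) to 1.0 (fully open).
Only numpy, scipy, OpenCV 4.12 (cv2) and the standard library are available. Lean on these libraries where they do the work, as an engineer would, in place of code of your own. Each camera call takes 0.05 s, during which the arm holds its last target. There are 200 camera calls.

### The job

Open the feed valve on the mixing table. Take the T-handled key with the wide square foot, push it gently down onto the valve's square drive until it is fully home and the spring ball clicks into the key, then turn it clockwise (seen from above) to the stop, and leave the key standing there, let go. Do not force it, and leave the other two keys and everything else on the table as they are.

Things in the scene. Friction and masses are not known exactly. Their poses are not given: they have to be found in the camera images.
- key: The key to use: plain aluminium, about 180 g, standing on its mouth. Foot 31 x 31 mm, 45 mm high; square hole in its underside 19 mm wide, 25.5 mm deep, with a lead-in chamfer 1 mm wide, 2.2 mm high; each of the four walls has a ball window 8 mm wide, 4 to 13 mm above the mouth. Origin: centre of the mouth; z up; hole sides along x and y.
- key_grip (a point): Centre of the key's flat grip bar, 60 mm above the mouth. The bar is 60 mm long (along x), 14 mm thick (along y) and 30 mm high (45 to 75 mm above the mouth).
- slim_key: A wrong key, to be left alone: same grip bar and heights, but a slim square foot 21 x 21 mm. Origin: centre of its underside; x along its bar.
- round_key: A wrong key, to be left alone: same grip bar and heights, but a round foot 40 mm across. Origin: centre of its underside; x along its bar.
- valve: The feed valve, fixed to the table: steel base plate 120 x 100 x 8 mm, grey plastic block 76 x 70 mm up to 59 mm high, pipe stubs 190 mm end to end along its y at 32 mm height, and the upright spindle in the middle. Origin: centre of the underside.
- valve_axis (a point): On the spindle's axis, on its 32 mm wide collar (66 mm above the table), where the upright square drive begins; z up. The key is fully home when its mouth is about 1.5 mm above this point; the ball then stands out in a window. Contact forces on the valve adding up to over 45 N (150 N once turned to the stop) count as forcing it.
- drive_top (a point): Centre of the top of the drive's round nose, 27 mm above valve_axis. Nose 7 mm high, 17.6 mm wide, tapering to 13.6 mm; under it the straight steel square, 18 mm wide, top face 20 mm above valve_axis. Its faces are 0.17 to 1.40 rad anticlockwise from the valve's x (not measured, not shown by this point's axes): look, or try angles under a light press of 4 to 8 N until the key drops on; it then slides freely some 6 mm.
- spindle (a joint): Turn of the spindle, rad: 0 shut (as it starts), growing clockwise seen from above to a hard stop at 1.1 (open). Turns with the square drive; friction about 0.13 N m, stays where it is left.
- ball (a joint): Spring ball in one side of the drive, 10 mm above valve_axis, standing 1.8 mm out. Value: how far it is pushed in, m; 0 when free or clicked into a window, about 0.0015 while the key's wall rides over it. Pushing the key over it takes roughly 5 to 15 N.
- tin: Bystander: dark round tin, 52 mm across, 20 mm high. Origin: centre of its underside.
- jar: Bystander: small glass jar, 38 mm across, 42 mm high. Origin: centre of its underside.
- scale: Bystander: flat pocket scale, 120 x 75 x 17 mm. Origin: centre of its underside.
- feed_a: Bystander: white bottle, 60 mm across, 140 mm high. Origin: centre of its underside.
- feed_b: Bystander: black bottle, 52 mm across, 120 mm high. Origin: centre of its underside.
- cup: Bystander: clear cup, 72 mm across, 80 mm high. Origin: centre of its underside.

How it is judged (in metres and radians):
On the way, in this order (a step that is already met when the one before it is completed fails the run):
1. the key is pushed fully home on the drive and the ball has clicked out into its window, before the spindle is turned (z of key in the frame of valve_axis between -0.002 and 0.0045 m and horizontal distance between key and valve_axis below 0.003 m and angle between key's own z axis and vertical below 0.08 rad and value of joint ball below 0.0006 m and value of joint spindle below 0.5 rad), for 0.2 s.
2. the spindle is turned clockwise to its stop (value of joint spindle above 1 rad), for 0.1 s.
At the end, for the whole second after the job is handed in: The key stands on the drive fully home (mouth at most 4.5 mm above the collar, within 3 mm of the axis, upright within 0.08 rad), the ball out in its window (pushed in less than 0.6 mm), the spindle at its open stop (over 1.0 of 1.1 rad), the key at rest and let go (z of key in the frame of valve_axis below 0.0045 m and horizontal distance between key and valve_axis below 0.003 m and angle between key's own z axis and vertical below 0.08 rad and value of joint ball below 0.0006 m and value of joint spindle above 1 rad and linear speed of key below 0.01 m/s); the robot touches nothing.
It fails at once if the valve is forced: the key or the robot bears on it with more than 45 N before the spindle is at its stop, or more than 150 N at the stop ((contact force between key and valve above 45 N and value of joint spindle below 1 rad) or contact force between key and valve above 150 N or contact force between any of the arm, the fingers and valve above 45 N).
It fails at once if another key or a bystander is moved by more than 20 mm (distance of any of slim_key, round_key, tin, jar, scale, feed_a, feed_b, cup from where it was at the start of the episode above 0.02 m).
It also fails if it takes over 64 s, if anything falls off the work surface, if the arm or the gripper's body presses on something with over 40 N, if the wrist force passes 120 N, or if a joint passes its speed limit or range.

## Working session

There is one attempt and no reset: what is moved stays moved. The work goes in short steps, Python scripts to look and compute and a shell command to move; the robot and the scene stay as the last step left them, time stands still between calls to the robot, and variables do not carry over. Pictures are saved under pics/ and viewed, about 8 in all and at most 12, crops included, and the job is handed in when it is done.

```bash
ls; mkdir -p pics; cat > h.py <<'E'
import numpy as np, cv2
from cell import manip, vision, recognise
from scipy.spatial.transform import Rotation as R
def cam(n):
    m=vision.camera_model(n); K=np.array([[m['fx'],0,m['cx']],[0,m['fy'],m['cy']],[0,0,1]])
    return K,cv2.Rodrigues(np.array(m['rvec'],float))[0],np.array(m['tvec'],float).ravel()
def ray_at_z(n,u,v,z):
    K,Rm,t=cam(n); d=Rm.T@np.linalg.inv(K)@[u,v,1]; c=-Rm.T@t
    return c+d*(z-c[2])/d[2]
def cloud(n,depth):
    K,Rm,t=cam(n); v,u=np.mgrid[:480,:640]
    p=np.stack([(u-K[0,2])/K[0,0]*depth,(v-K[1,2])/K[1,1]*depth,depth],-1)
    return (p-t)@Rm
E
python3 - <<'E'
from h import *
s=manip.observe(); print(s['time'],s['position'],s['ee_rot'],s['grip_width'],manip.tcp_to_grasp)
for n in('scene','top'):
    p,d=vision.snapshot(n); np.savez('pics/%s0.npz'%n,p=p,d=d)
    cv2.imwrite('pics/%s0.png'%n,p[:,:,::-1])
    print(n,(d>0).mean())
    for k in ('key','slim_key','round_key','valve'):
        for r in recognise(n,k)[:2]: 
            b=r['box']; u,v=(b[0]+b[2])/2,(b[1]+b[3])/2
            print(k,round(r['score'],2),np.round(b),np.round(ray_at_z(n,u,v,.075 if k!='valve' else .05),3))
E
```

```text
pics
0.0 [ 0.1910217  -0.59468747  0.23053193] [-9.00049466e+01  8.19138018e-02 -7.21905556e+01] 1.00154662197757 0.0187
scene 0.9959147135416667
key 0.85 [337. 179. 352. 209.] [0.509 0.214 0.075]
slim_key 0.72 [296. 212. 326. 232.] [0.512 0.09  0.075]
round_key 0.68 [352. 217. 370. 249.] [0.618 0.141 0.075]
valve 0.7 [220. 279. 299. 351.] [ 0.588 -0.151  0.05 ]
valve 0.3 [317. 284. 374. 337.] [ 0.711 -0.029  0.05 ]
top 0.9962337239583333
key 0.85 [219. 253. 239. 280.] [0.487 0.242 0.075]
slim_key 0.72 [278. 258. 293. 282.] [0.48  0.111 0.075]
slim_key 0.43 [451. 300. 472. 316.] [ 0.394 -0.291  0.075]
round_key 0.68 [249. 208. 272. 232.] [0.599 0.172 0.075]
valve 0.62 [346. 214. 428. 262.] [ 0.561 -0.128  0.05 ]
valve 0.3 [381. 228. 394. 243.] [ 0.567 -0.129  0.05 ]
```

```bash
python3 - <<'E'
import cv2
a=cv2.imread('pics/top0.png')[180:330,190:490]; b=cv2.imread('pics/scene0.png')[160:370,200:400]
a=cv2.resize(a,(800,400),interpolation=cv2.INTER_CUBIC)
cv2.imwrite('pics/a.png',a)
cv2.imwrite('pics/b.png',cv2.resize(b,None,fx=2.8,fy=2.8,interpolation=cv2.INTER_CUBIC))
E
```

```text
(no output)
```

View pics/a.png

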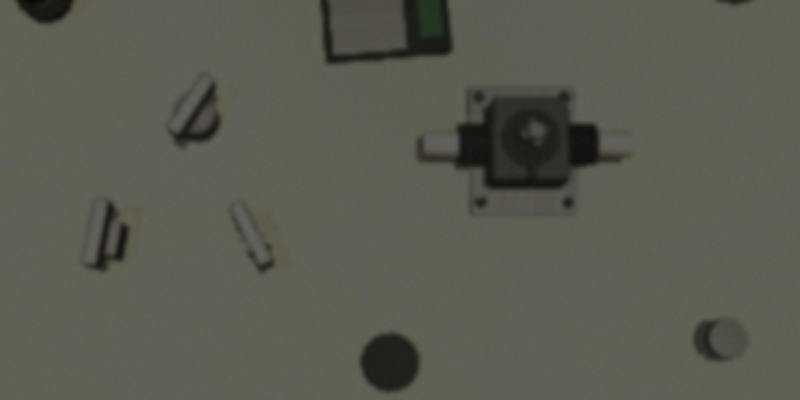

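View pics/b.png

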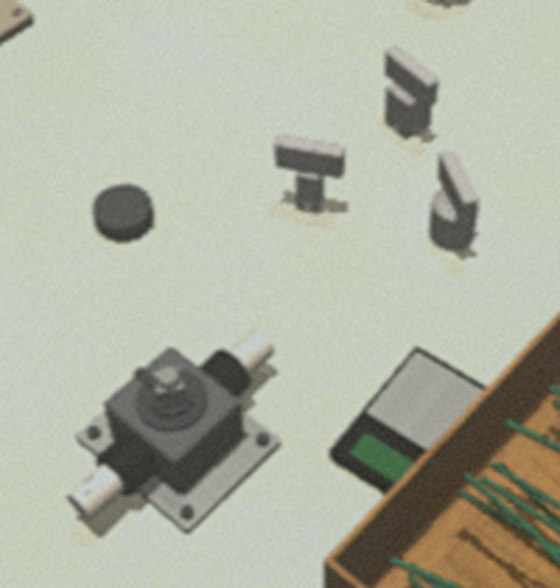

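Top crop: square-foot key at left (bar centre ≈ full px (226,268), near image-vertical), round key at (262,220), slim key at (284,268); the valve is at (387,234), axes aligned with the image, and its drive shows a rotated square. Next, the depth.

```bash
python3 - <<'E'
from h import *
for n in('top','scene'):
    z=np.load('pics/%s0.npz'%n); P=cloud(n,z['d'])
    for nm,c,r,zl in (('key',(.487,.235),.05,(.066,.085)),('slim',(.48,.111),.05,(.066,.085)),('round',(.6,.17),.05,(.066,.085)),('drive',(.567,-.128),.03,(.08,.11)),('block',(.567,-.128),.06,(.052,.064))):
        m=(np.hypot(P[...,0]-c[0],P[...,1]-c[1])<r)&(P[...,2]>zl[0])&(P[...,2]<zl[1])
        q=P[m]
        if len(q)<5: print(n,nm,len(q));continue
        rc=cv2.minAreaRect((q[:,:2]*1000).astype(np.float32))
        print(n,nm,len(q),np.round(q.mean(0),4),[np.round(x,1) for x in rc])
print('wrist',vision.camera_model('wrist'))
E
```

```text
top key 163 [0.4879 0.2507 0.0746] [array([488.2, 251.4]), array([15., 59.]), np.float64(82.6)]
top slim 155 [0.4857 0.1157 0.0746] [array([486.8, 115.9]), array([59.3, 13.4]), np.float64(27.2)]
top round 155 [0.601  0.1714 0.0743] [array([602.2, 171.4]), array([14.5, 59.3]), np.float64(57.0)]
top drive 63 [ 0.574  -0.1304  0.0903] [array([ 574.8, -130.9]), array([17.3, 17.5]), np.float64(55.9)]
top block 744 [ 0.5733 -0.1293  0.0591] [array([ 574.2, -127. ]), array([117.2,  74.6]), np.float64(89.9)]
scene key 127 [0.4895 0.2471 0.0726] [array([489.4, 248.6]), array([16.2, 58.3]), np.float64(81.0)]
scene slim 159 [0.488  0.1127 0.0728] [array([486. , 114.2]), array([59.6, 16.9]), np.float64(25.6)]
scene round 142 [0.6039 0.1671 0.0731] [array([601.2, 169.2]), array([14.9, 61.6]), np.float64(59.4)]
scene drive 93 [ 0.5767 -0.1346  0.0886] [array([ 574. , -132.9]), array([18.5, 19.1]), np.float64(59.4)]
scene block 903 [ 0.5794 -0.1366  0.059 ] [array([ 574.5, -127.6]), array([ 76.5, 112.3]), np.float64(0.3)]
wrist {'fx': 371.64829954431775, 'fy': 371.64829954431775, 'cx': 320.8545503760468, 'cy': 242.41946827046092, 'T_tool_cam': array([[ 9.99999889e-01,  4.30750323e-04,  1.91793779e-04,
        -7.71566299e-04],
       [-5.23959645e-05, -3.02724127e-01,  9.53078224e-01,
        -1.43217330e-01],
       [ 4.68599357e-04, -9.53078128e-01, -3.02724071e-01,
         7.72745345e-02],
       [ 0.00000000e+00,  0.00000000e+00,  0.00000000e+00,
         1.00000000e+00]])}
```

```bash
python3 -m crank '[{"dx":-25,"dz":30},{"dx":-25,"dz":30},{"dx":-25,"dz":30},{"dx":-25,"dz":30},{"dx":-25,"dz":30},{"dx":-25,"dz":30},{"dx":-25,"dz":30},{"dx":-25,"dz":30},{"dx":-25,"dz":30},{"dx":-25,"dz":30},{"dx":-25,"dz":30},{"dx":-25,"dz":30}]' 40
python3 -m crank '[{"dx":-25,"dz":28,"twist":0},{"dx":-25,"dz":28},{"dx":-25,"dz":28},{"twist":-0.12},{"twist":-0.12},{"twist":-0.12},{"twist":-0.12},{"twist":-0.12},{"twist":-0.12},{"twist":-0.12},{"twist":-0.12},{"twist":-0.12}]'
python3 -m crank '[{"twist":-0.12},{"twist":-0.12},{"twist":-0.12},{"twist":-0.12},{"twist":-0.12},{"twist":-0.12},{"twist":-0.12},{"twist":-0.12},{"twist":-0.12},{"twist":-0.12},{"twist":-0.12},{"twist":-0.12}]'
```

```text
schema error: expected keys gripper, dx, dy, dz, twist
schema error: expected keys gripper, dx, dy, dz, twist
schema error: expected keys gripper, dx, dy, dz, twist
```

```bash
python3 -m crank '[{"gripper":0,"dx":-25,"dy":0,"dz":30,"twist":0},{"gripper":0,"dx":-25,"dy":0,"dz":30,"twist":0},{"gripper":0,"dx":-25,"dy":0,"dz":30,"twist":0},{"gripper":0,"dx":-25,"dy":0,"dz":30,"twist":0},{"gripper":0,"dx":-25,"dy":0,"dz":30,"twist":0},{"gripper":0,"dx":-25,"dy":0,"dz":30,"twist":0},{"gripper":0,"dx":-25,"dy":0,"dz":30,"twist":0},{"gripper":0,"dx":-25,"dy":0,"dz":30,"twist":0},{"gripper":0,"dx":-25,"dy":0,"dz":30,"twist":0},{"gripper":0,"dx":-25,"dy":0,"dz":30,"twist":0},{"gripper":0,"dx":-25,"dy":0,"dz":30,"twist":0},{"gripper":0,"dx":-25,"dy":0,"dz":30,"twist":0}]' 40
python3 -m crank '[{"gripper":0,"dx":-25,"dy":0,"dz":28,"twist":0},{"gripper":0,"dx":-25,"dy":0,"dz":28,"twist":0},{"gripper":0,"dx":-25,"dy":0,"dz":28,"twist":0},{"gripper":0,"dx":0,"dy":0,"dz":0,"twist":-0.12},{"gripper":0,"dx":0,"dy":0,"dz":0,"twist":-0.12},{"gripper":0,"dx":0,"dy":0,"dz":0,"twist":-0.12},{"gripper":0,"dx":0,"dy":0,"dz":0,"twist":-0.12},{"gripper":0,"dx":0,"dy":0,"dz":0,"twist":-0.12},{"gripper":0,"dx":0,"dy":0,"dz":0,"twist":-0.12},{"gripper":0,"dx":0,"dy":0,"dz":0,"twist":-0.12},{"gripper":0,"dx":0,"dy":0,"dz":0,"twist":-0.12},{"gripper":0,"dx":0,"dy":0,"dz":0,"twist":-0.12}]'
python3 -m crank '[{"gripper":0,"dx":0,"dy":0,"dz":0,"twist":-0.12},{"gripper":0,"dx":0,"dy":0,"dz":0,"twist":-0.12},{"gripper":0,"dx":0,"dy":0,"dz":0,"twist":-0.12},{"gripper":0,"dx":0,"dy":0,"dz":0,"twist":-0.12},{"gripper":0,"dx":0,"dy":0,"dz":0,"twist":-0.12},{"gripper":0,"dx":0,"dy":0,"dz":0,"twist":-0.12},{"gripper":0,"dx":0,"dy":0,"dz":0,"twist":-0.12},{"gripper":0,"dx":0,"dy":0,"dz":0,"twist":-0.12},{"gripper":0,"dx":0,"dy":0,"dz":0,"twist":-0.12},{"gripper":0,"dx":0,"dy":0,"dz":0,"twist":-0.12},{"gripper":0,"dx":0,"dy":0,"dz":0,"twist":-0.12},{"gripper":0,"dx":0,"dy":0,"dz":0,"twist":-0.12}]'
```

```text
time: 1.5
position: [0.4428, -0.1976, 0.2317]
ee_rot: [-90.0, -0.1, -72.2]
ft_force: [1.2, -0.2, 0.2]
grip_width: 0.998
time: 2.5
position: [0.4992, -0.1023, 0.2314]
ee_rot: [-90.0, -0.0, -10.0]
ft_force: [-0.1, 0.1, 0.8]
grip_width: 1.001
time: 3.5
position: [0.4992, -0.1023, 0.2314]
ee_rot: [-90.0, 0.0, 72.5]
ft_force: [-0.4, 0.3, -0.0]
grip_width: 1.0
```

```bash
cat >> h.py <<'E'
def wpose():
    s=manip.observe(); m=vision.camera_model('wrist'); T=np.eye(4)
    T[:3,:3]=R.from_euler('xyz',s['ee_rot'],degrees=True).as_matrix(); T[:3,3]=s['position']
    return T@np.array(m['T_tool_cam']),m
def wrays(m,u,v):
    x=(u-m['cx'])/m['fx']; y=(v-m['cy'])/m['fy']; r=np.hypot(x,y)+1e-12
    return np.stack([x/r*np.sin(r),y/r*np.sin(r),np.cos(r)],-1)
def wcloud(T,m,d):
    v,u=np.mgrid[:480,:640].astype(float); a=wrays(m,u,v); p=a/a[...,2:]*d[...,None]
    return p@T[:3,:3].T+T[:3,3]
def ortho(T,m,img,c,z,half=.04,n=500):
    # rectified overhead view at height z: up=+x, left=+y
    g=np.linspace(half,-half,n); X,Y=np.meshgrid(c[0]+g,c[1]+g,indexing='ij')
    p=(np.stack([X,Y,np.full_like(X,z)],-1)-T[:3,3])@T[:3,:3]
    th=np.arctan2(np.hypot(p[...,0],p[...,1]),p[...,2]); ph=np.arctan2(p[...,1],p[...,0])
    return cv2.remap(img,(m['cx']+m['fx']*th*np.cos(ph)).astype(np.float32),(m['cy']+m['fy']*th*np.sin(ph)).astype(np.float32),cv2.INTER_CUBIC)
E
python3 - <<'E'
from h import *
T,m=wpose(); p,d=vision.snapshot('wrist'); np.savez('pics/w1.npz',p=p,d=d,T=T)
P=wcloud(T,m,d); c=np.array([.574,-.131]); rr=np.hypot(P[...,0]-c[0],P[...,1]-c[1])
for lo,hi,r in ((.055,.062,.06),(.063,.0695,.025),(.084,.089,.02),(.0905,.097,.02),(.082,.097,.02)):
    q=P[(rr<r)&(P[...,2]>lo)&(P[...,2]<hi)]
    print(lo,len(q),q.mean(0).round(4) if len(q) else '', cv2.minAreaRect((q[:,:2]*1000).astype(np.float32)) if len(q)>5 else '')
cv2.imwrite('pics/w1.png',np.hstack([ortho(T,m,p,c,.086,.03,400),ortho(T,m,p,c,.086,.06,400)])[:,:,::-1])
E
```

```text
0.055 3187 [ 0.569  -0.1289  0.0593] ((573.4140625, -130.70703125), (76.0581283569336, 70.43838500976562), 0.0313018374145031)
0.063 694 [ 0.5671 -0.1295  0.0654] ((572.9378051757812, -130.9818115234375), (48.763755798339844, 47.737892150878906), 82.56028747558594)
0.084 147 [ 0.5702 -0.129   0.0865] ((574.2850341796875, -130.7758026123047), (18.456504821777344, 19.390094757080078), 57.809226989746094)
0.0905 243 [ 0.5731 -0.1304  0.093 ] ((573.5248413085938, -130.42967224121094), (15.642027854919434, 14.801676750183105), 71.9708251953125)
0.082 445 [ 0.5715 -0.1296  0.0901] ((574.1802978515625, -130.7098846435547), (18.456504821777344, 19.637554168701172), 57.809226989746094)
```

View pics/w1.png

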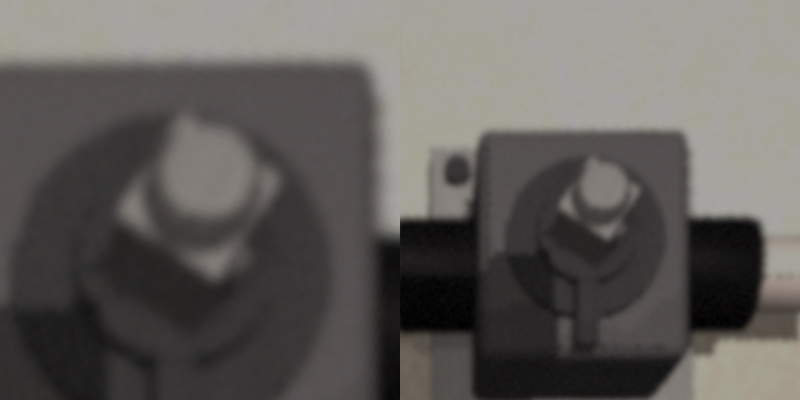

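The corners of the square in the left crop, (185,110), (280,178), (215,280) and (118,212), put its faces at about 56° from world x with the centre near (0.574, -0.131). Next I move above the key.

```bash
python3 -m crank '[{"gripper":0,"dx":33,"dy":0,"dz":11.6,"twist":0},{"gripper":0,"dx":33,"dy":0,"dz":11.6,"twist":0},{"gripper":0,"dx":33,"dy":0,"dz":11.6,"twist":0},{"gripper":0,"dx":33,"dy":0,"dz":11.6,"twist":0},{"gripper":0,"dx":33,"dy":0,"dz":11.6,"twist":0},{"gripper":0,"dx":33,"dy":0,"dz":11.6,"twist":0},{"gripper":0,"dx":33,"dy":0,"dz":11.6,"twist":0},{"gripper":0,"dx":33,"dy":0,"dz":11.6,"twist":0},{"gripper":0,"dx":33,"dy":0,"dz":11.6,"twist":0},{"gripper":0,"dx":35,"dy":0,"dz":11.6,"twist":0},{"gripper":0,"dx":0,"dy":0,"dz":0,"twist":-0.088},{"gripper":0,"dx":0,"dy":0,"dz":0,"twist":-0.088}]'
python3 -m crank '[{"gripper":0,"dx":0,"dy":0,"dz":0,"twist":0},{"gripper":0,"dx":0,"dy":0,"dz":0,"twist":0}]'
python3 - <<'E'
from h import *
T,m=wpose(); p,d=vision.snapshot('wrist'); np.savez('pics/w2.npz',p=p,d=d,T=T)
print(manip.observe()['position'],manip.observe()['ee_rot'])
P=wcloud(T,m,d); c=np.array([.488,.250]); rr=np.hypot(P[...,0]-c[0],P[...,1]-c[1])
for lo,hi,r in ((.070,.08,.05),(.04,.049,.04)):
    q=P[(rr<r)&(P[...,2]>lo)&(P[...,2]<hi)]
    if len(q)>5: print(lo,len(q),q.mean(0).round(4), cv2.minAreaRect((q[:,:2]*1000).astype(np.float32)))
cv2.imwrite('pics/w2.png',np.hstack([ortho(T,m,p,c,.075,.05,400),ortho(T,m,p,c,.045,.05,400)])[:,:,::-1])
E
```

```text
time: 4.55
position: [0.4891, 0.2526, 0.2313]
ee_rot: [-90.0, -0.1, 82.6]
ft_force: [-0.2, -0.4, 0.3]
grip_width: 0.999
time: 4.72
position: [0.4904, 0.2491, 0.2312]
ee_rot: [-90.0, 0.0, 82.0]
ft_force: [-0.1, 0.1, 0.3]
grip_width: 1.004
[0.49050016 0.24880063 0.23124971] [-9.00043285e+01  1.35508501e-02  8.19651262e+01]
0.07 1110 [0.4863 0.2522 0.0751] ((487.08343505859375, 252.09335327148438), (13.48735237121582, 59.514915466308594), 81.06827545166016)
0.04 623 [0.4863 0.2521 0.0454] ((480.45330810546875, 253.24276733398438), (30.78619384765625, 45.0610237121582), 79.60767364501953)
```

View pics/w2.png

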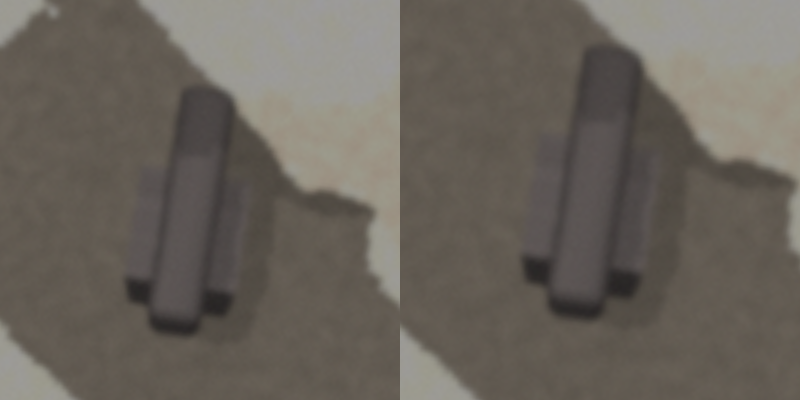

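Both crops show the bar lying over a square foot about 31 mm wide, so this is the right key. Its bar is centred near (0.487, 0.252), with the normal at about 81°. I'll descend and grip.

```bash
python3 -m crank '[{"gripper":0,"dx":2.7,"dy":0,"dz":3.9,"twist":0.012},{"gripper":0,"dx":0,"dy":25,"dz":0,"twist":0},{"gripper":0,"dx":0,"dy":25,"dz":0,"twist":0},{"gripper":0,"dx":0,"dy":25,"dz":0,"twist":0},{"gripper":0,"dx":0,"dy":25,"dz":0,"twist":0},{"gripper":0,"dx":0,"dy":20,"dz":0,"twist":0},{"gripper":0,"dx":0,"dy":20,"dz":0,"twist":0},{"gripper":0,"dx":0,"dy":15,"dz":0,"twist":0},{"gripper":0,"dx":0,"dy":15,"dz":0,"twist":0},{"gripper":0,"dx":0,"dy":10,"dz":0,"twist":0},{"gripper":0,"dx":0,"dy":10,"dz":0,"twist":0},{"gripper":0,"dx":0,"dy":0,"dz":0,"twist":0}]'
python3 -m crank '[{"gripper":1,"dx":0,"dy":0,"dz":0,"twist":0},{"gripper":1,"dx":0,"dy":0,"dz":0,"twist":0},{"gripper":1,"dx":0,"dy":0,"dz":0,"twist":0},{"gripper":1,"dx":0,"dy":0,"dz":0,"twist":0},{"gripper":1,"dx":0,"dy":0,"dz":0,"twist":0},{"gripper":1,"dx":0,"dy":0,"dz":0,"twist":0},{"gripper":1,"dx":0,"dy":0,"dz":0,"twist":0},{"gripper":1,"dx":0,"dy":0,"dz":0,"twist":0},{"gripper":1,"dx":0,"dy":0,"dz":0,"twist":0},{"gripper":1,"dx":0,"dy":0,"dz":0,"twist":0},{"gripper":1,"dx":0,"dy":0,"dz":0,"twist":0},{"gripper":1,"dx":0,"dy":0,"dz":0,"twist":0}]' 50
```

```text
time: 5.77
position: [0.4861, 0.2518, 0.0398]
ee_rot: [-89.9, 0.1, 81.5]
ft_force: [-0.2, -1.0, 0.0]
grip_width: 1.0
time: 6.77
position: [0.4873, 0.2526, 0.0421]
ee_rot: [-90.1, -0.0, 81.6]
ft_force: [-0.9, -0.7, 6.2]
grip_width: 0.338
```

The opening has stopped at about 29 mm, so the fingertips are on the foot. I'll reopen, rise 9 mm and grip only the bar.

```bash
python3 -m crank '[{"gripper":0.3,"dx":0,"dy":0,"dz":0,"twist":0},{"gripper":0.3,"dx":0,"dy":0,"dz":0,"twist":0},{"gripper":0.3,"dx":0,"dy":0,"dz":0,"twist":0},{"gripper":0.3,"dx":0,"dy":0,"dz":0,"twist":0},{"gripper":0.3,"dx":0,"dy":-4,"dz":0,"twist":0},{"gripper":0.3,"dx":0,"dy":-4,"dz":0,"twist":0},{"gripper":0.3,"dx":0,"dy":0,"dz":0,"twist":0},{"gripper":0.3,"dx":0,"dy":0,"dz":0,"twist":0}]'
python3 - <<'E'
from h import *
T,m=wpose(); p,d=vision.snapshot('wrist'); s=manip.observe(); print(s['position'],s['ee_rot'],s['grip_width'])
P=wcloud(T,m,d); c=np.array([.487,.252]); rr=np.hypot(P[...,0]-c[0],P[...,1]-c[1])
q=P[(rr<.04)&(P[...,2]>.07)&(P[...,2]<.08)]; print(len(q),q.mean(0),cv2.minAreaRect((q[:,:2]*1000).astype(np.float32)))
E
python3 -m crank '[{"gripper":1,"dx":0,"dy":0,"dz":0,"twist":0},{"gripper":1,"dx":0,"dy":0,"dz":0,"twist":0},{"gripper":1,"dx":0,"dy":0,"dz":0,"twist":0},{"gripper":1,"dx":0,"dy":0,"dz":0,"twist":0},{"gripper":1,"dx":0,"dy":0,"dz":0,"twist":0},{"gripper":1,"dx":0,"dy":0,"dz":0,"twist":0},{"gripper":1,"dx":0,"dy":0,"dz":0,"twist":0},{"gripper":1,"dx":0,"dy":0,"dz":0,"twist":0},{"gripper":1,"dx":0,"dy":0,"dz":0,"twist":0},{"gripper":1,"dx":0,"dy":0,"dz":0,"twist":0},{"gripper":1,"dx":0,"dy":0,"dz":0,"twist":0},{"gripper":1,"dx":0,"dy":0,"dz":0,"twist":0}]' 50
```

```text
time: 7.43
position: [0.4871, 0.2526, 0.0497]
ee_rot: [-90.0, -0.0, 81.6]
ft_force: [-0.8, 0.1, -0.1]
grip_width: 0.698
[0.48693157 0.25250291 0.0494685 ] [-9.00256719e+01 -1.93096599e-03  8.15861697e+01] 0.7050779621867195
6070 [0.4824073  0.25273789 0.07504823] ((483.78857421875, 254.47393798828125), (57.719871520996094, 66.86373901367188), 28.110836029052734)
time: 8.48
position: [0.4868, 0.2525, 0.0493]
ee_rot: [-90.0, 0.0, 81.6]
ft_force: [-0.2, -0.8, 0.0]
grip_width: 0.154
```

```bash
python3 -m crank '[{"gripper":1,"dx":0,"dy":-10,"dz":0,"twist":0},{"gripper":1,"dx":0,"dy":-20,"dz":0,"twist":0},{"gripper":1,"dx":0,"dy":-25,"dz":0,"twist":0},{"gripper":1,"dx":0,"dy":-25,"dz":0,"twist":0},{"gripper":1,"dx":0,"dy":-25,"dz":0,"twist":0},{"gripper":1,"dx":0,"dy":-25,"dz":0,"twist":0},{"gripper":1,"dx":0,"dy":0,"dz":0,"twist":0}]'
python3 -m crank '[{"gripper":1,"dx":-20,"dy":0,"dz":-8,"twist":0},{"gripper":1,"dx":-33,"dy":0,"dz":-13,"twist":0},{"gripper":1,"dx":-33,"dy":0,"dz":-13,"twist":0},{"gripper":1,"dx":-33,"dy":0,"dz":-13,"twist":0},{"gripper":1,"dx":-33,"dy":0,"dz":-13,"twist":0},{"gripper":1,"dx":-33,"dy":0,"dz":-13,"twist":0},{"gripper":1,"dx":-33,"dy":0,"dz":-13,"twist":0},{"gripper":1,"dx":-33,"dy":0,"dz":-13,"twist":0},{"gripper":1,"dx":-33,"dy":0,"dz":-13,"twist":0},{"gripper":1,"dx":-33,"dy":0,"dz":-13,"twist":0},{"gripper":1,"dx":-33,"dy":0,"dz":-13,"twist":0},{"gripper":1,"dx":-16,"dy":0,"dz":-4,"twist":0}]'
python3 -m crank '[{"gripper":1,"dx":0,"dy":0,"dz":0,"twist":0.1},{"gripper":1,"dx":0,"dy":0,"dz":0,"twist":0.1},{"gripper":1,"dx":0,"dy":0,"dz":0,"twist":0.1},{"gripper":1,"dx":0,"dy":0,"dz":0,"twist":0.1},{"gripper":1,"dx":0,"dy":0,"dz":0,"twist":0.038},{"gripper":1,"dx":0,"dy":0,"dz":0,"twist":0},{"gripper":1,"dx":0,"dy":0,"dz":0,"twist":0},{"gripper":1,"dx":0,"dy":0,"dz":0,"twist":0}]'
python3 - <<'E'
from h import *
T,m=wpose(); p,d=vision.snapshot('wrist'); s=manip.observe(); print(s['position'],s['ee_rot'],s['grip_width'])
np.savez('pics/w3.npz',p=p,d=d,T=T); cv2.imwrite('pics/w3.png',p[:,:,::-1])
for n in('top','scene'):
    p,d=vision.snapshot(n); np.savez('pics/%s3.npz'%n,p=p,d=d); cv2.imwrite('pics/%s3.png'%n,p[:,:,::-1])
b=cv2.imread('pics/scene3.png')[230:370,200:330]
cv2.imwrite('pics/c3.png',np.hstack([cv2.resize(cv2.imread('pics/w3.png')[80:480,170:470],(360,480)),cv2.resize(b,(440,480),interpolation=cv2.INTER_CUBIC)]))
E
```

```text
time: 9.07
position: [0.4884, 0.254, 0.1846]
ee_rot: [-90.3, -0.2, 81.6]
ft_force: [0.4, 0.2, -1.4]
grip_width: 0.154
time: 10.07
position: [0.5737, -0.1361, 0.1789]
ee_rot: [-90.0, 0.1, 81.3]
ft_force: [-0.7, -0.7, -2.1]
grip_width: 0.157
time: 10.73
position: [0.5736, -0.1303, 0.1793]
ee_rot: [-90.0, 0.0, 56.6]
ft_force: [-1.3, -0.5, -2.2]
grip_width: 0.154
[ 0.5736134  -0.13031269  0.1792733 ] [-8.99920063e+01  5.12657264e-03  5.65759236e+01] 0.15877897061643298
```

View pics/c3.png

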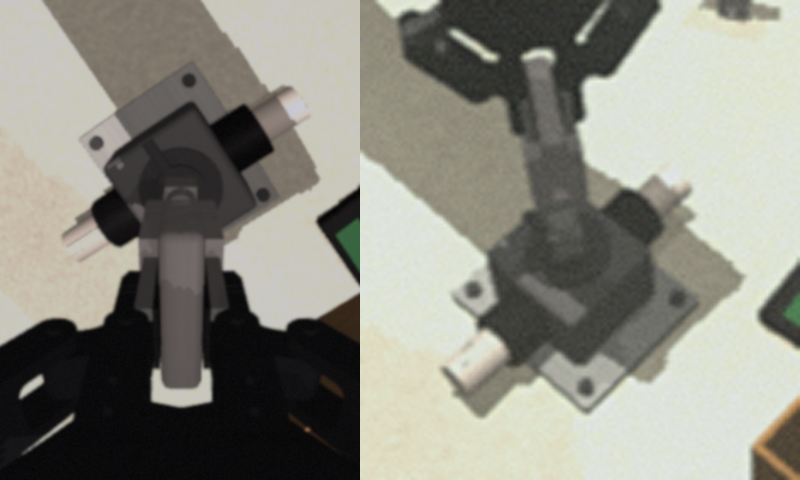

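The left part shows the key held square in the jaws, with the drive just visible under the foot and in line with it. I'll check the bar's offset in the tool frame.

```bash
python3 - <<'E'
from h import *
m=vision.camera_model('wrist'); Tt=np.array(m['T_tool_cam'])
for f in ('w3',):
    z=np.load('pics/%s.npz'%f); P=wcloud(Tt,m,z['d'])
    for lo,hi in ((-.030,-.021),(-.001,.008)):
        q=P[(abs(P[...,0])<.018)&(P[...,1]>lo)&(P[...,1]<hi)&(abs(P[...,2])<.04)]
        print(len(q),q.mean(0).round(4),[np.percentile(q[:,k],[1,50,99]).round(4) for k in range(3)])
E
```

```text
5544 [ 0.0004 -0.0259  0.0051] [array([-0.0162,  0.0005,  0.0162]), array([-0.0295, -0.0261, -0.0215]), array([-0.0277,  0.0079,  0.0293])]
696 [-0.0004  0.0038  0.0128] [array([-0.0153, -0.0059,  0.0156]), array([-0.0007,  0.0037,  0.0078]), array([0.0039, 0.0123, 0.0293])]
```

```bash
python3 -m crank '[{"gripper":1,"dx":0,"dy":0,"dz":-1,"twist":0},{"gripper":1,"dx":0,"dy":10,"dz":0,"twist":0},{"gripper":1,"dx":0,"dy":10,"dz":0,"twist":0},{"gripper":1,"dx":0,"dy":10,"dz":0,"twist":0},{"gripper":1,"dx":0,"dy":5,"dz":0,"twist":0},{"gripper":1,"dx":0,"dy":3,"dz":0,"twist":0},{"gripper":1,"dx":0,"dy":3,"dz":0,"twist":0},{"gripper":1,"dx":0,"dy":0,"dz":0,"twist":0},{"gripper":1,"dx":0,"dy":0,"dz":0,"twist":0}]'
python3 -m crank '[{"gripper":1,"dx":0,"dy":1,"dz":0,"twist":0},{"gripper":1,"dx":0,"dy":1,"dz":0,"twist":0},{"gripper":1,"dx":0,"dy":1,"dz":0,"twist":0},{"gripper":1,"dx":0,"dy":0,"dz":0,"twist":0}]'
```

```text
time: 11.63
position: [0.5747, -0.1309, 0.1385]
ee_rot: [-90.0, -0.0, 56.5]
ft_force: [1.0, 0.4, -2.1]
grip_width: 0.156
time: 11.97
position: [0.5745, -0.1309, 0.1352]
ee_rot: [-90.0, 0.0, 56.5]
ft_force: [-0.2, 0.8, -2.1]
grip_width: 0.154
```

```bash
python3 -m crank '[{"gripper":1,"dx":0,"dy":1,"dz":0,"twist":0},{"gripper":1,"dx":0,"dy":0,"dz":0,"twist":0},{"gripper":1,"dx":0,"dy":0,"dz":0,"twist":0}]'; python3 -c "
from h import *
print(manip.observe()['ft_force'],manip.observe()['ft_torque'])"
```

```text
time: 12.22
position: [0.5745, -0.1309, 0.1343]
ee_rot: [-90.0, 0.0, 56.5]
ft_force: [0.4, -0.2, -2.2]
grip_width: 0.153
[ 0.40034912 -0.16017681 -2.19602006] [ 0.02468947  0.04172522 -0.05330562]
```

```bash
for i in 1; do python3 -m crank '[{"gripper":1,"dx":0,"dy":1,"dz":0,"twist":0},{"gripper":1,"dx":0,"dy":0,"dz":0,"twist":0}]'; done
python3 -m crank '[{"gripper":1,"dx":0,"dy":1,"dz":0,"twist":0},{"gripper":1,"dx":0,"dy":0,"dz":0,"twist":0}]'
```

```text
time: 12.38
position: [0.5745, -0.1308, 0.1332]
ee_rot: [-90.0, 0.0, 56.5]
ft_force: [-0.4, -0.2, -1.8]
grip_width: 0.15
time: 12.55
position: [0.5744, -0.1308, 0.1321]
ee_rot: [-90.0, 0.0, 56.5]
ft_force: [0.0, -0.2, -2.6]
grip_width: 0.155
```

```bash
python3 -m crank '[{"gripper":1,"dx":0,"dy":1,"dz":0,"twist":0},{"gripper":1,"dx":0,"dy":0,"dz":0,"twist":0}]'; python3 -m crank '[{"gripper":1,"dx":0,"dy":1,"dz":0,"twist":0},{"gripper":1,"dx":0,"dy":0,"dz":0,"twist":0}]'
```

```text
time: 12.72
position: [0.5744, -0.1308, 0.1311]
ee_rot: [-90.0, 0.0, 56.5]
ft_force: [-0.9, -0.4, -1.9]
grip_width: 0.154
time: 12.88
position: [0.5745, -0.1308, 0.1301]
ee_rot: [-90.0, 0.0, 56.5]
ft_force: [-0.7, 0.7, -2.5]
grip_width: 0.15
```

```bash
for i in 1; do python3 -m crank '[{"gripper":1,"dx":0,"dy":1,"dz":0,"twist":0},{"gripper":1,"dx":0,"dy":0,"dz":0,"twist":0}]'; python3 -m crank '[{"gripper":1,"dx":0,"dy":1,"dz":0,"twist":0},{"gripper":1,"dx":0,"dy":0,"dz":0,"twist":0}]';  done
```

```text
time: 13.05
position: [0.5744, -0.1308, 0.1291]
ee_rot: [-90.0, 0.0, 56.5]
ft_force: [-0.7, 0.9, -2.8]
grip_width: 0.156
time: 13.22
position: [0.5745, -0.1308, 0.1281]
ee_rot: [-90.0, 0.0, 56.5]
ft_force: [-0.8, 0.8, -1.9]
grip_width: 0.152
```

```bash
python3 -m crank '[{"gripper":1,"dx":0,"dy":1,"dz":0,"twist":0},{"gripper":1,"dx":0,"dy":0,"dz":0,"twist":0}]'; python3 -m crank '[{"gripper":1,"dx":0,"dy":1,"dz":0,"twist":0},{"gripper":1,"dx":0,"dy":0,"dz":0,"twist":0}]'
```

```text
time: 13.38
position: [0.5745, -0.1308, 0.1271]
ee_rot: [-90.0, 0.0, 56.5]
ft_force: [-1.6, 0.8, -2.7]
grip_width: 0.156
time: 13.55
position: [0.5745, -0.1309, 0.1262]
ee_rot: [-90.0, 0.0, 56.5]
ft_force: [-1.9, 0.9, -1.8]
grip_width: 0.151
```

```bash
python3 -m crank '[{"gripper":1,"dx":0,"dy":1,"dz":0,"twist":0},{"gripper":1,"dx":0,"dy":0,"dz":0,"twist":0}]'; python3 -m crank '[{"gripper":1,"dx":0,"dy":1,"dz":0,"twist":0},{"gripper":1,"dx":0,"dy":0,"dz":0,"twist":0}]'
```

```text
time: 13.72
position: [0.5744, -0.1311, 0.1253]
ee_rot: [-90.0, 0.0, 56.5]
ft_force: [-3.3, 0.4, -0.2]
grip_width: 0.155
time: 13.88
position: [0.5743, -0.1312, 0.1242]
ee_rot: [-90.0, 0.0, 56.5]
ft_force: [-2.8, 0.3, -0.7]
grip_width: 0.153
```

```bash
python3 -m crank '[{"gripper":1,"dx":0,"dy":1,"dz":0,"twist":0},{"gripper":1,"dx":0,"dy":0,"dz":0,"twist":0}]'; python3 -m crank '[{"gripper":1,"dx":0,"dy":1,"dz":0,"twist":0},{"gripper":1,"dx":0,"dy":0,"dz":0,"twist":0}]'
```

```text
time: 14.05
position: [0.5743, -0.1312, 0.123]
ee_rot: [-90.0, 0.0, 56.5]
ft_force: [-3.1, -1.4, -0.9]
grip_width: 0.157
time: 14.22
position: [0.5743, -0.1312, 0.122]
ee_rot: [-90.0, 0.0, 56.5]
ft_force: [-2.7, -1.2, -1.4]
grip_width: 0.156
```

```bash
python3 -m crank '[{"gripper":1,"dx":0,"dy":1,"dz":0,"twist":0},{"gripper":1,"dx":0,"dy":0,"dz":0,"twist":0}]'; python3 -m crank '[{"gripper":1,"dx":0,"dy":1,"dz":0,"twist":0},{"gripper":1,"dx":0,"dy":0,"dz":0,"twist":0}]'
```

```text
time: 14.38
position: [0.5743, -0.1311, 0.1209]
ee_rot: [-90.0, 0.0, 56.5]
ft_force: [-1.9, -1.0, -2.7]
grip_width: 0.154
time: 14.55
position: [0.5744, -0.1309, 0.1199]
ee_rot: [-90.0, 0.0, 56.5]
ft_force: [-2.1, -1.3, -3.7]
grip_width: 0.157
```

```bash
python3 -m crank '[{"gripper":1,"dx":0,"dy":1,"dz":0,"twist":0},{"gripper":1,"dx":0,"dy":0,"dz":0,"twist":0}]'; python3 -m crank '[{"gripper":1,"dx":0,"dy":1,"dz":0,"twist":0},{"gripper":1,"dx":0,"dy":0,"dz":0,"twist":0}]'
```

```text
time: 14.72
position: [0.5746, -0.1305, 0.1191]
ee_rot: [-90.0, -0.0, 56.5]
ft_force: [-2.5, -1.2, -3.3]
grip_width: 0.15
time: 14.88
position: [0.5747, -0.1306, 0.1183]
ee_rot: [-90.0, -0.0, 56.5]
ft_force: [-2.8, 0.3, -2.5]
grip_width: 0.152
```

```bash
python3 -m crank '[{"gripper":1,"dx":0,"dy":0.7,"dz":0,"twist":0},{"gripper":1,"dx":0,"dy":0,"dz":0,"twist":0}]'; python3 -m crank '[{"gripper":1,"dx":0,"dy":0.6,"dz":0,"twist":0},{"gripper":1,"dx":0,"dy":0,"dz":0,"twist":0},{"gripper":1,"dx":0,"dy":0,"dz":0,"twist":0}]'
```

```text
time: 15.05
position: [0.5747, -0.1306, 0.1177]
ee_rot: [-90.0, -0.0, 56.5]
ft_force: [-3.5, 0.4, -0.4]
grip_width: 0.158
time: 15.3
position: [0.5747, -0.1306, 0.1171]
ee_rot: [-90.0, -0.0, 56.5]
ft_force: [-2.9, 1.1, -0.8]
grip_width: 0.152
```

```bash
python3 -m crank '[{"gripper":1,"dx":0,"dy":0.6,"dz":0,"twist":0},{"gripper":1,"dx":0,"dy":0,"dz":0,"twist":0},{"gripper":1,"dx":0,"dy":0,"dz":0,"twist":0}]'
```

```text
time: 15.55
position: [0.5747, -0.1307, 0.1167]
ee_rot: [-90.0, -0.0, 56.5]
ft_force: [-3.8, 2.4, 2.4]
grip_width: 0.154
```

```bash
python3 -m crank '[{"gripper":1,"dx":0,"dy":0.5,"dz":0,"twist":0},{"gripper":1,"dx":0,"dy":0,"dz":0,"twist":0},{"gripper":1,"dx":0,"dy":0,"dz":0,"twist":0}]'
python3 - <<'E'
from h import *
p,d=vision.snapshot('scene'); P=cloud('scene',d); cv2.imwrite('pics/s4.png',cv2.resize(p[225:345,200:330,::-1],None,fx=4,fy=4,interpolation=cv2.INTER_CUBIC))
T,m=wpose(); p,d=vision.snapshot('wrist'); P=wcloud(np.array(m['T_tool_cam']),m,d)
q=P[(abs(P[...,0])<.006)&(P[...,1]>-.032)&(P[...,1]<-.02)&(P[...,2]>0)&(P[...,2]<.024)]; print('bar top tool y',np.median(q[:,1]), 'world z',(T[2,3]-0), manip.observe()['position'][2]-np.median(q[:,1]))
z=np.load('pics/w3.npz')['d'];P=wcloud(np.array(m['T_tool_cam']),m,z)
q=P[(abs(P[...,0])<.006)&(P[...,1]>-.032)&(P[...,1]<-.02)&(P[...,2]>0)&(P[...,2]<.024)]; print('before',np.median(q[:,1]))
E
```

```text
time: 15.8
position: [0.5748, -0.1307, 0.1166]
ee_rot: [-90.0, -0.0, 56.5]
ft_force: [-4.7, 1.5, 6.4]
grip_width: 0.154
bar top tool y -0.026304836149937852 world z 0.2597421179165669 0.14286970921979278
before -0.026237977797479856
```

View pics/s4.png

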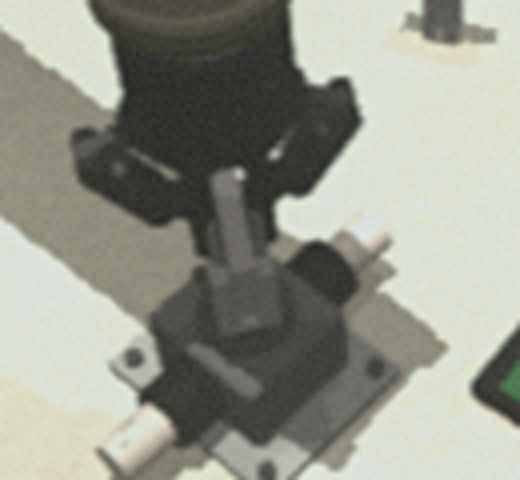

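The bar top is at 0.1429 m, so the mouth is at about 0.068 m. With no slip in the grip and a light bottoming force of about 9 N, the key is home. I'll ease off the press and the side force, then turn.

```bash
python3 -m crank '[{"gripper":1,"dx":0,"dy":-0.3,"dz":0.4,"twist":0},{"gripper":1,"dx":0,"dy":0,"dz":0,"twist":0},{"gripper":1,"dx":0,"dy":0,"dz":0,"twist":0}]'
python3 -m crank '[{"gripper":1,"dx":0,"dy":0,"dz":0,"twist":0.04},{"gripper":1,"dx":0,"dy":0,"dz":0,"twist":0.06},{"gripper":1,"dx":0,"dy":0,"dz":0,"twist":0.06},{"gripper":1,"dx":0,"dy":0,"dz":0,"twist":0.06},{"gripper":1,"dx":0,"dy":0,"dz":0,"twist":0.06},{"gripper":1,"dx":0,"dy":0,"dz":0,"twist":0}]'; python3 -c "
from h import *
print(manip.observe()['ft_torque'])"
```

```text
time: 16.15
position: [0.5746, -0.1307, 0.1166]
ee_rot: [-90.1, -0.0, 56.5]
ft_force: [-2.8, 0.7, 4.4]
grip_width: 0.154
time: 16.65
position: [0.5744, -0.1306, 0.1166]
ee_rot: [-90.0, -0.0, 40.2]
ft_force: [-2.7, 2.2, 5.0]
grip_width: 0.153
[0.47795385 0.94818099 0.02605295]
```

```bash
python3 -m crank '[{"gripper":1,"dx":0,"dy":0,"dz":0,"twist":0.06},{"gripper":1,"dx":0,"dy":0,"dz":0,"twist":0.06},{"gripper":1,"dx":0,"dy":0,"dz":0,"twist":0.06},{"gripper":1,"dx":0,"dy":0,"dz":0,"twist":0.06},{"gripper":1,"dx":0,"dy":0,"dz":0,"twist":0.06},{"gripper":1,"dx":0,"dy":0,"dz":0,"twist":0}]'; python3 -c "
from h import *
print(manip.observe()['ft_torque'])"
python3 -m crank '[{"gripper":1,"dx":0,"dy":0,"dz":0,"twist":0.06},{"gripper":1,"dx":0,"dy":0,"dz":0,"twist":0.06},{"gripper":1,"dx":0,"dy":0,"dz":0,"twist":0.06},{"gripper":1,"dx":0,"dy":0,"dz":0,"twist":0.06},{"gripper":1,"dx":0,"dy":0,"dz":0,"twist":0.06},{"gripper":1,"dx":0,"dy":0,"dz":0,"twist":0}]'; python3 -c "
from h import *
print(manip.observe()['ft_torque'])"
```

```text
time: 17.15
position: [0.5747, -0.1305, 0.1166]
ee_rot: [-90.0, -0.1, 23.1]
ft_force: [-2.5, 2.1, 5.1]
grip_width: 0.155
[0.54314926 0.58685099 0.06161047]
time: 17.65
position: [0.5749, -0.1304, 0.1166]
ee_rot: [-90.0, -0.1, 6.0]
ft_force: [0.3, 2.3, 4.7]
grip_width: 0.151
[ 0.54546965  0.1052553  -0.01575325]
```

```bash
python3 -m crank '[{"gripper":1,"dx":0,"dy":0,"dz":0,"twist":0.05},{"gripper":1,"dx":0,"dy":0,"dz":0,"twist":0.05},{"gripper":1,"dx":0,"dy":0,"dz":0,"twist":0.05},{"gripper":1,"dx":0,"dy":0,"dz":0,"twist":0.03},{"gripper":1,"dx":0,"dy":0,"dz":0,"twist":0}]'; python3 -c "
from h import *
print(manip.observe()['ft_torque'])"
```

```text
time: 18.07
position: [0.575, -0.1305, 0.1166]
ee_rot: [-90.0, -0.1, -4.1]
ft_force: [-0.1, 2.0, 3.6]
grip_width: 0.157
[ 0.56519749 -0.2765128   0.02427294]
```

```bash
python3 -m crank '[{"gripper":1,"dx":0,"dy":0,"dz":0,"twist":0.03},{"gripper":1,"dx":0,"dy":0,"dz":0,"twist":0},{"gripper":1,"dx":0,"dy":0,"dz":0,"twist":0}]'; python3 -c "
from h import *
print(manip.observe()['ft_torque'])"
```

```text
time: 18.32
position: [0.575, -0.1305, 0.1166]
ee_rot: [-90.0, -0.1, -5.8]
ft_force: [3.2, 1.7, 3.5]
grip_width: 0.151
[ 0.55195391 -0.64637562  0.0543776 ]
```

```bash
python3 -m crank '[{"gripper":1,"dx":0,"dy":0,"dz":0,"twist":0.03},{"gripper":1,"dx":0,"dy":0,"dz":0,"twist":0},{"gripper":1,"dx":0,"dy":0,"dz":0,"twist":0}]'; python3 -c "
from h import *
print(manip.observe()['ft_torque'])"
```

```text
time: 18.57
position: [0.5749, -0.1305, 0.1166]
ee_rot: [-90.0, -0.1, -7.5]
ft_force: [4.1, 2.7, 4.7]
grip_width: 0.155
[ 0.64457321 -0.96539633  0.01417903]
```

```bash
python3 -m crank '[{"gripper":1,"dx":0,"dy":0,"dz":0,"twist":0.03},{"gripper":1,"dx":0,"dy":0,"dz":0,"twist":0},{"gripper":1,"dx":0,"dy":0,"dz":0,"twist":0}]'; python3 -c "
from h import *
print(manip.observe()['ft_torque'])"
```

```text
time: 18.82
position: [0.5749, -0.1305, 0.1166]
ee_rot: [-90.0, -0.1, -9.3]
ft_force: [4.5, 2.5, 4.5]
grip_width: 0.153
[ 0.6160798  -1.23913721  0.04211089]
```

```bash
python3 -m crank '[{"gripper":1,"dx":0,"dy":0,"dz":0,"twist":0.03},{"gripper":1,"dx":0,"dy":0,"dz":0,"twist":0},{"gripper":1,"dx":0,"dy":0,"dz":0,"twist":0}]'; python3 -c "
from h import *
print(manip.observe()['ft_torque'])"
```

```text
time: 19.07
position: [0.5749, -0.1305, 0.1166]
ee_rot: [-90.0, -0.1, -11.0]
ft_force: [4.4, 3.3, 4.2]
grip_width: 0.15
[ 0.66857781 -1.23684081  0.18401744]
```

```bash
python3 -m crank '[{"gripper":1,"dx":0,"dy":0,"dz":0,"twist":0.03},{"gripper":1,"dx":0,"dy":0,"dz":0,"twist":0},{"gripper":1,"dx":0,"dy":0,"dz":0,"twist":0}]'; python3 -c "
from h import *
print(manip.observe()['ft_torque'])"
```

```text
time: 19.32
position: [0.5749, -0.1305, 0.1166]
ee_rot: [-90.0, -0.1, -12.7]
ft_force: [4.9, 3.0, 5.4]
grip_width: 0.158
[ 0.53754792 -1.2145042   0.54591884]
```

```bash
python3 -m crank '[{"gripper":1,"dx":0,"dy":0,"dz":0,"twist":0.03},{"gripper":1,"dx":0,"dy":0,"dz":0,"twist":0},{"gripper":1,"dx":0,"dy":0,"dz":0,"twist":0}]'; python3 -c "
from h import *
print(manip.observe()['ft_torque'])"
```

```text
time: 19.57
position: [0.5749, -0.1306, 0.1166]
ee_rot: [-90.0, -0.1, -14.4]
ft_force: [5.0, 2.1, 5.1]
grip_width: 0.155
[ 0.44907262 -1.22141854  0.71453657]
```

The torque rose to 0.7 N m against 0.13 of friction, so the spindle is at its stop. I'll unload it slightly, let go and rise.

```bash
python3 -m crank '[{"gripper":1,"dx":0.3,"dy":0,"dz":0.3,"twist":-0.03},{"gripper":1,"dx":0,"dy":0,"dz":0,"twist":-0.02},{"gripper":1,"dx":0,"dy":0,"dz":0,"twist":0}]'; python3 -c "
from h import *
print(manip.observe()['ft_torque'])"
python3 -m crank '[{"gripper":0.4,"dx":0,"dy":0,"dz":0,"twist":0},{"gripper":0.4,"dx":0,"dy":0,"dz":0,"twist":0},{"gripper":0.4,"dx":0,"dy":0,"dz":0,"twist":0},{"gripper":0.4,"dx":0,"dy":0,"dz":0,"twist":0},{"gripper":0.4,"dx":0,"dy":0,"dz":0,"twist":0},{"gripper":0.4,"dx":0,"dy":0,"dz":0,"twist":0}]'
python3 -m crank '[{"gripper":0.4,"dx":0,"dy":-10,"dz":0,"twist":0},{"gripper":0.4,"dx":0,"dy":-20,"dz":0,"twist":0},{"gripper":0.4,"dx":0,"dy":-20,"dz":0,"twist":0},{"gripper":0.4,"dx":0,"dy":-20,"dz":0,"twist":0},{"gripper":0.4,"dx":0,"dy":-20,"dz":0,"twist":0},{"gripper":0.4,"dx":0,"dy":-20,"dz":0,"twist":0},{"gripper":0.4,"dx":0,"dy":0,"dz":0,"twist":0},{"gripper":0.4,"dx":0,"dy":0,"dz":0,"twist":0}]'
python3 - <<'E'
from h import *
T,m=wpose(); p,d=vision.snapshot('wrist'); np.savez('pics/w5.npz',p=p,d=d,T=T)
P=wcloud(T,m,d); c=np.array([.574,-.131]); rr=np.hypot(P[...,0]-c[0],P[...,1]-c[1])
q=P[(rr<.045)&(P[...,2]>.138)&(P[...,2]<.152)]
if len(q): print(len(q),q.mean(0),np.median(q[:,2]),cv2.minAreaRect((q[:,:2]*1000).astype(np.float32)))
cv2.imwrite('pics/w5.png',np.hstack([ortho(T,m,p,c,.143,.05,400),ortho(T,m,p,c,.0675,.06,400)])[:,:,::-1])
E
```

```text
time: 19.82
position: [0.5751, -0.1305, 0.1166]
ee_rot: [-90.0, -0.1, -11.5]
ft_force: [4.1, 2.2, 5.3]
grip_width: 0.157
[ 0.49818792 -0.983144    0.11322673]
time: 20.32
position: [0.5743, -0.1305, 0.116]
ee_rot: [-90.0, 0.0, -11.7]
ft_force: [-0.7, -0.2, -0.2]
grip_width: 0.6
time: 20.98
position: [0.5752, -0.1304, 0.228]
ee_rot: [-90.0, -0.2, -11.7]
ft_force: [-0.4, -0.2, 0.2]
grip_width: 0.601
1821 [ 0.57461541 -0.12871157  0.14265364] 0.14278740513155816 ((574.2847900390625, -130.30245971679688), (59.83475875854492, 14.011503219604492), 80.0181884765625)
```

View pics/w5.png

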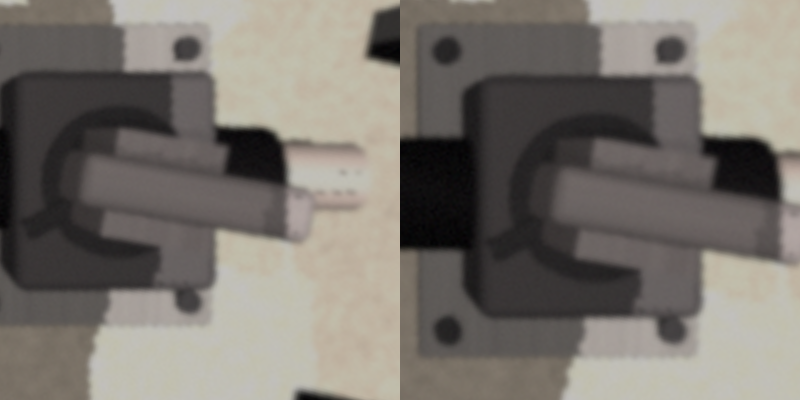

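The bar stands at 80° with its top at 0.1428 m, so the mouth is about 1.8 mm above the collar. It is within 1 mm of the axis. The collar's pointer, which first pointed straight down in the picture, has turned clockwise by about 61° (right crop, (590,195) to (490,250)), which is the 1.1 rad stop.

```bash
python3 -c "
from h import *
manip.hand_in(); print(manip.observe()['time'])"
```

```text
the job is handed in; nothing more can be done
the job is handed in; nothing more can be done
```

The valve is open. The wide square-footed key is fully home on the drive, turned clockwise to the stop and let go. I handed the job in at about 21 s of the 64 s allowed.

**Grasp:** My first grip closed on the top of the foot, so I opened, rose 8 mm and gripped only the bar. The key stayed standing in place.

**Forces:** The measured force at the wrist rose about 9 N above the carried weight when the key bottomed on the drive. The torque reached 0.7 N m at the stop before I backed off. Both were read only at the end of each move, so brief peaks between readings were not seen.

**Last checks after letting go:**
- **Height:** the mouth is about 1.8 mm above the collar, against 1.5 mm nominal.
- **Position:** the key is within 1 mm of the axis.
- **Turn:** the collar pointer has turned about 61°. The key turned about 66°, which fits the 63° (1.1 rad) stop plus play.

**Not checked directly:** I judged that the ball clicked in only from the seated height and the push-force pattern, as it cannot be seen. I took no final picture of the bystanders, but no unexpected contact force appeared on the way.

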